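# Dispense one pair of dryer balls into the catch tray

## Task

Slide the dispenser's catch tray fully home against its stop under the outlet, then press the thumb pad at the lever's raised end right down so that the gate lifts and one pair of dryer balls rolls into the tray; let the lever spring back so the next pair is held in the lane. Only push and press: pick nothing up, do not touch the balls, and leave the other things on the counter where they stand.

Things in the scene. Friction and masses are not known exactly. Their poses are not given: they have to be found in the camera images.
- dispenser: Fixed white sheet-steel gravity dispenser for dryer balls, 420 mm long along its y. Origin on the counter, z up; front faces -x (the robot when unturned). Lane 68 mm wide, centred on x = 0, sloping down 0.17 rad from y = +207 (floor 112 mm up) to the outlet; balls rest in it behind a cheek 36 mm high. The lever bridges it, up to 170 mm high. Base plate 5 mm thick: x -50 to 50, y -66 to 184.
- tray: Loose white open plastic tray on the counter in the bay, 150 (x) by 130 (y) by 48 mm high, walls 4 mm, about 0.2 kg. Origin: centre of underside; axes along the dispenser's within 0.04 rad. Starts pulled out to -x by 45 to 100 mm, its rear end between the guides; front wall is the -x one. Fully home its origin is at x = -8, y = -136 mm in the dispenser's frame. Slides with 1 to 3 N.
- lever_angle (a joint): Angle (rad) of the steel rocking lever about its pin. 0 = rest, gate down; 0.57 = pad right down on its stop, gate up. Balls pass above about 0.48. Springs back to 0; the pad takes about 4 N at first and 7 N right down. While pressed, a second plate of the lever drops behind the second ball and holds back the others: one stroke right down and up releases two balls.
- lever_hinge (a point): Middle of the lever's level pivot axis (a stub pin on each side of the lane), which runs along the dispenser's x: at x = 0, y = +8, z = 126 mm in the dispenser's frame. The pad end lies to +y of it, the gate end to -y.
- pad (a point): Centre of the top face of the black ribbed thumb pad on the lever's raised end, which stands out in front of the lane; the pad is 46 by 46 by 6 mm. In the dispenser's frame it is at x = -68, y = +101, z = 172 mm at rest, leaning 0.285 rad (+y edge higher); right down at x = -68, y = +111, z = 115 mm, leaning 0.285 rad the other way. It moves on an arc of 104 mm radius about the pivot axis.
- lever: The rocking lever with gate, second plate and pad, steel, 190 mm long. Origin on its pivot axis, y to its pad end.
- gate_foot (a point): Middle of the lower edge of the lever's gate plate, which hangs in the lane below the first ball: 22 mm above the lane floor at rest, about 62 mm with the lever right down.
- outlet (a point): Middle of the outlet lip of the lane, on its floor, 63 mm above the counter at y = -81 mm in the dispenser's frame. Balls roll off it to -y and drop into the tray.
- bay_stop (a point): Foot of the face of the stop plate (34 mm high) at the back of the tray bay, on the bay's middle line: x = +67, y = -136 mm in the dispenser's frame. The bay runs from here to -x between two steel guides 22 mm high, 139 mm apart, that end 162 mm in front of the stop with flared mouths.
- ball1: Lowest of four grey nubbed plastic dryer balls, 56 mm across, 55 g, waiting against the gate. Origin: its centre.
- ball2: The second ball, just uphill of the first; the same. These first two are the pair to be dispensed; it takes them about 1 s to roll out once the gate is up.
- ball3: The third ball in the lane; the same. When the lever comes back up it rolls down to the gate.
- ball4: The fourth, uppermost ball; the same.
- dosing_cup: Bystander: loose white plastic cup, 60 mm across, 55 mm high, in front of the lane. Origin: centre of its underside.
- starch_can: Bystander: loose standing can, 52 mm across, 155 mm high, in front of the lane's high end. Origin: centre of its underside.
- softener: Bystander: loose white bottle, 68 mm across, 190 mm high, beyond the tray bay. Origin: centre of its underside.
- stain_jar: Bystander: loose jar, 72 mm across, 85 mm high, past the lane's high end. Origin: centre of its underside.
- clothes_brush: Bystander: loose clothes brush lying bristles down behind the lane, 150 by 46 mm, 34 mm high. Origin: centre of its underside.
- soap_dish: Bystander: loose dish with a bar of soap at the robot's side of the softener bottle, 110 by 80 mm, 24 mm high. Origin: centre of its underside.
- polish_tin: Bystander: loose flat round tin, 68 mm across, 26 mm high, behind the lane's low end. Origin: centre of its underside.
There are look-alikes about, which are no part of the job. Leave any green or red look-alike of the tray alone.

How it is judged:
On the way, in this order (a step that is already met when the one before it is completed fails the run):
1. the tray stands fully home (within 6 mm of its stop) with all four balls still in the lane (x of tray in the frame of dispenser above -0.014 m and height (world z) of tray below 0.008 m and z of each of ball1, ball2, ball3, ball4 in the frame of dispenser above 0.085 m and y of ball1 in the frame of dispenser between -0.05 and 0.2 m and y of ball2 in the frame of dispenser between -0.05 and 0.2 m and y of ball3 in the frame of dispenser between -0.05 and 0.2 m and y of ball4 in the frame of dispenser between -0.05 and 0.2 m), for 0.2 s.
2. the thumb pad is pressed right down by the robot (lever past 0.5 rad) with the tray home (x of tray in the frame of dispenser above -0.014 m and height (world z) of tray below 0.008 m and value of joint lever_angle above 0.5 rad and distance between the grasp point and pad below 0.08 m and contact force between any of the fingers, the arm and lever above 0.5 N), for 0.1 s.
At the end, for the whole second after the job is handed in: the tray is home within 6 mm of its stop and flat on the counter, the first two balls lie inside it, the third and fourth are still in the lane behind the gate, the lever is back up (within 0.05 rad of rest), and tray and balls are at rest (x of tray in the frame of dispenser above -0.014 m and height (world z) of tray below 0.008 m and value of joint lever_angle below 0.05 rad and x of ball1 in the frame of tray between -0.075 and 0.075 m and y of ball1 in the frame of tray between -0.065 and 0.065 m and z of each of ball1, ball2 in the frame of tray below 0.045 m and x of ball2 in the frame of tray between -0.075 and 0.075 m and y of ball2 in the frame of tray between -0.065 and 0.065 m and z of each of ball3, ball4 in the frame of dispenser above 0.085 m and y of ball3 in the frame of dispenser between -0.05 and 0.2 m and y of ball4 in the frame of dispenser between -0.05 and 0.2 m and linear speed of each of ball1, ball2, ball3, ball4, tray below 0.05 m/s); the robot touches nothing.
It fails at once if the tray is lifted more than 15 mm or tipped (height (world z) of tray above 0.015 m or angle between tray's own z axis and vertical above 0.2 rad).
It fails at once if the robot touches a ball (contact force between any of the fingers, the arm and ball1 above 0.3 N or contact force between any of the fingers, the arm and ball2 above 0.3 N or contact force between any of the fingers, the arm and ball3 above 0.3 N or contact force between any of the fingers, the arm and ball4 above 0.3 N).
It fails at once if a bystander is moved more than 30 mm or knocked over (distance of any of dosing_cup, starch_can, softener, stain_jar, clothes_brush, soap_dish, polish_tin from where it was at the start of the episode above 0.03 m or angle between any of dosing_cup, starch_can, softener, stain_jar, clothes_brush, soap_dish, polish_tin's own z axis and vertical above 0.4 rad).
It also fails if it takes over 54 s, if anything falls off the work surface, if the arm or the gripper's body presses on something with over 40 N, if the wrist force passes 120 N, or if a joint passes its speed limit or range.

## Robot

A 6-joint arm with a two-finger parallel gripper is mounted at the origin on the work surface. World frame = base frame: x ahead of the robot, y to its left, z up, the work surface at z = 0. Lengths are in m, angles in rad, forces in N, time in s.
With the tool pointing down it reaches from about 0.35 to 0.975 m from the base axis. Payload 17.4 kg.
Tool frame: the origin (TCP) lies on the mounting face of the last link; the fingertips stand 173 mm ahead of it and the grasp point (between the pads) lies ahead of it (robot.pinch_z is the z of the grasp point in the tool frame, in m); z points along the fingers, y is the line along which they close (so a half turn about z gives the same grasp; the last joint's range is limited). The gripper opens to 85 mm and grips with 20 to 120 N. Pads are 22 mm wide; open, the fingers measure 114 mm over their backs; the gripper's body (76 mm by 85 mm) begins 54 mm behind the grasp point. The pads swing forward as they close: fully open they stand 13 mm farther back than shut.
Start: joints at [1.214, 0.116, 1.442, -0, 1.584, -0.038], TCP at [0.212, 0.641, 0.405] pointing down, gripper open.
Joint ranges: [-2.83, 2.83], [-0.83, 2.19], [0.07, 2.5], [-1.14, 4.28], [0.01, 3], [-2.97, 2.97]. Speed limits (rad/s): [1.89, 1.89, 2.22, 3.14, 3.14, 3.14].

## Interface

Orientations are given as a 3x3 rotation matrix whose columns are the frame's x, y, z axes.
In Python, from bench import robot gives the robot as it stands.
- The arm moves only by the tool step_arm, never from a script. Its argument "commands" is a list of rows, each an object with "translation": the shift along the tool's x, y, z in units of 0.06 m (1.0 is 0.06 m), a list of three; "angular": the turn, a rotation vector about the tool's x, y, z in units of 0.12 rad (1.0 is 0.12 rad), a list of three; "jaw": the opening, from 0 (shut) to 1 (fully open). In form: [{"translation": [dx, dy, dz], "angular": [wx, wy, wz], "jaw": jaw}, ...]. A call has 1 to 8 rows; each row shifts and turns the commanded pose from where the row before left it, along the tool's axes as they then stand; what a row does not reach is not made up. A row lasts 1/8 s, in which the tool goes at most 62.5 mm and 10.7 degrees, less where a joint would pass 70% of its speed; a pose out of reach is approached as far as the arm can. A call with a number of a shift or a turn outside -1 to 1 is refused whole. A call with a gripper value outside its range is refused whole. The fingers move at their own pace and stop on an object; "newtons" is the grip in N (left out, the last holds). Time passes only in rows, so rows that do not move let the fingers close. It gives the time, the measured TCP pose, the force, the opening and the grip force at its end, in the units of the state.
- robot.observe(): the state, without advancing time (a new reading comes with each control period).
- robot.capture(name): name is "scene" or "side" or "wrist"; returns (picture, depth): 420x560x3 uint8, blue, green, red; 420x560 float32, m along the optical axis (not along the pixel's ray), 0 where there is no reading.
- robot.get_calibration(name): a dict with "intrinsics" (3x3 intrinsics, pixels), "extrinsics" (4x4, takes a point from camera to world coordinates). Camera axes: x right, y up, looking along -z (the intrinsics and any distortion apply to the point x, -y, -z); pixel columns grow to the right and rows downward; lengths in m; the calibration is good to about 2 mm. A picture is of the moment at which its call begins: read the wrist's pose just before it. get_calibration takes no time and is no camera call; for the wrist camera it gives the pose at the moment of the call.
- robot.finish_job(): hands the job in; it is judged then, once.
The state is a dict: "time_s": time; "joint_pos": joint angles; "joint_velocities": joint speeds; "effort": joint torques, N m; "ee_pos": TCP position; "orientation": TCP orientation; "wrist_force": force on the tool from outside, world axes, zero at the start; "torque": the same for the moment, N m; "width": finger opening in m; "gripper_force": force on a finger pad.
Only numpy, scipy, OpenCV 4.12 (cv2) and the standard library are available. Lean on these libraries where they do the work, as an engineer would, in place of code of your own. Each camera call takes 0.05 s, during which the arm holds its last target. There are 200 camera calls.

## Working session

There is one attempt and no reset: what is moved stays moved. The work goes in short steps, Python scripts to look and compute and a tool call to move; the robot and the scene stay as the last step left them, time stands still between calls to the robot, and variables do not carry over. Pictures are saved under pics/ and viewed, at most 10 in all, crops included, and the job is handed in when it is done.

Besides the shell and the picture viewer there is one more tool, called after "Emit:" in YAML: its name, and indented under it one key for each argument. step_arm: Moves the arm, as the interface text tells. Shifts and turns lie within -1 to 1; 1 stands for 0.06 m of shift or 0.12 rad of turn. Its arguments: {"type":"object","properties":{"commands":{"type":"array"},"newtons":{"type":"number"}},"required":["commands"]}

```bash
ls; mkdir -p pics; cat > h.py <<'E'
import numpy as np, cv2
from bench import robot
def cap(n):
    c=robot.get_calibration(n); im,d=robot.capture(n); return im,d,np.array(c["intrinsics"]),np.array(c["extrinsics"])
def cloud(d,K,T):
    v,u=np.mgrid[:d.shape[0],:d.shape[1]]
    P=np.stack([(u-K[0,2])/K[0,0]*d,-(v-K[1,2])/K[1,1]*d,-d],-1)
    return P@T[:3,:3].T+T[:3,3]
def ray(u,v,z,K,T):
    r=T[:3,:3]@np.array([(u-K[0,2])/K[0,0],-(v-K[1,2])/K[1,1],-1]); o=T[:3,3]
    return o+r*(z-o[2])/r[2]
E
python3 - <<'E'
from h import *
ims=[]
for n in ("scene","side"):
    im,d,K,T=cap(n); cv2.imwrite(f"pics/{n}0.png",im); np.savez(f"{n}0.npz",im=im,d=d,K=K,T=T)
    print(n,K.round(1).tolist(),T.round(3).tolist(),(d>0).mean(), robot.get_calibration(n).keys())
print(robot.observe(),robot.pinch_z)
E
```

```text
pics
scene [[387.1, 0.0, 274.9], [0.0, 387.1, 204.4], [0.0, 0.0, 1.0]] [[-0.108, -0.658, 0.745, 1.188], [0.994, -0.066, 0.085, 0.077], [-0.006, 0.75, 0.661, 0.711], [0.0, 0.0, 0.0, 1.0]] 0.9960969387755102 dict_keys(['intrinsics', 'extrinsics'])
side [[410.0, 0.0, 277.4], [0.0, 410.0, 212.0], [0.0, 0.0, 1.0]] [[0.793, 0.458, -0.4, 0.184], [-0.608, 0.618, -0.498, -0.457], [0.019, 0.639, 0.769, 0.791], [0.0, 0.0, 0.0, 1.0]] 0.9960714285714286 dict_keys(['intrinsics', 'extrinsics'])
{'time_s': 0.1, 'joint_pos': array([ 1.21420885e+00,  1.16482006e-01,  1.44217668e+00,  9.82159514e-06,
        1.58403465e+00, -3.77813688e-02]), 'joint_velocities': array([-0.0005138 ,  0.00114525, -0.00138046, -0.00149682, -0.00038993,
       -0.002247  ]), 'effort': array([ 1.24857201e-03, -7.33682084e+01, -6.33784819e+01,  5.10571510e-06,
        5.25202107e-03, -3.37911604e-05]), 'ee_pos': array([0.21157042, 0.64100901, 0.40401977]), 'orientation': array([[-9.49610329e-01,  3.13432719e-01, -3.93425983e-04],
       [ 3.13432961e-01,  9.49609773e-01, -1.02801028e-03],
       [ 5.13891027e-05, -1.09952185e-03, -9.99999394e-01]]), 'wrist_force': array([-0.59189968,  0.22879581,  0.12780592]), 'torque': array([-0.0111706 ,  0.01110142, -0.06439305]), 'gripper_force': 0.0, 'width': 0.08512842761988731} 0.1547
```

View pics/scene0.png

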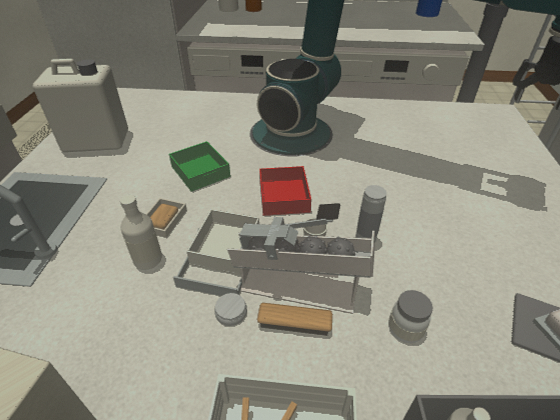

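View pics/side0.png

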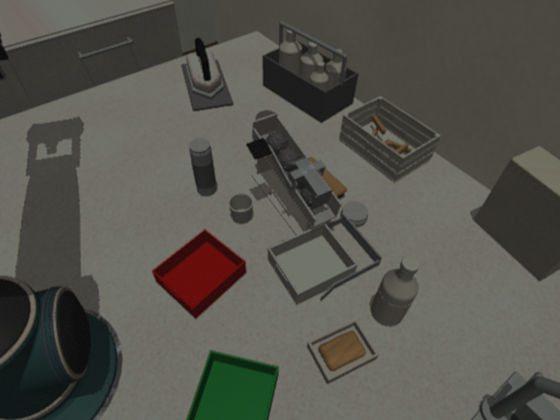

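The scene view shows the white tray at about (225,238), the black pad at (328,212), balls at (312,245) and (342,246), the can at (371,212), and the cup at (315,228). The side view shows the tray at (312,262), the pad at (260,149), the cup at (241,207), and the can at (203,165). There are three tray candidates in the scene view: green (200,165), red (285,190) and white (225,238). The white one sits in the bay between the guides, so it is the one meant. I'll confirm that with an enlarged crop.

```bash
python3 - <<'E'
from h import *
a=np.load("side0.npz");b=np.load("scene0.npz")
c1=cv2.resize(a["im"][100:310,190:390],None,fx=2.8,fy=2.8,interpolation=cv2.INTER_CUBIC)
cv2.imwrite("pics/crop1.png",cv2.convertScaleAbs(c1,alpha=1.5))
c2=cv2.resize(b["im"][180:310,165:395],None,fx=3.4,fy=3.4,interpolation=cv2.INTER_CUBIC)
cv2.imwrite("pics/crop2.png",c2)
# height map from both clouds, dispenser region
for n,s in(("side",a),("scene",b)):
    P=cloud(s["d"],s["K"],s["T"]); im=s["im"].astype(int)
    m=(im.max(2)<45)&(P[...,2]>.12)&(P[...,2]<.22)
    k,l,st,ce=cv2.connectedComponentsWithStats(m.astype(np.uint8))
    for i in range(1,k):
        if st[i,4]>25: print(n,st[i],ce[i].round(1),np.median(P[l==i],0).round(4),P[l==i].min(0).round(3),P[l==i].max(0).round(3))
    q=np.array([[225,238],[315,228],[371,190]] if n=="scene" else [[312,262],[241,200],[202,145]])
    for u,v in q: print(n,u,v,P[v,u].round(3))
E
```

```text
side [195  38  13  25 173] [201.1  49.8] [0.7336 0.6244 0.1339] [0.708 0.576 0.121] [0.763 0.706 0.144]
side [247 138  42  21 412] [263.6 147.9] [0.5937 0.1216 0.1713] [0.564 0.094 0.12 ] [0.69  0.154 0.182]
side [280 160  17  11  69] [288.1 165.3] [0.6342 0.0714 0.1279] [0.627 0.046 0.12 ] [0.652 0.093 0.138]
side [289 172   6  17  34] [291.4 179.6] [0.6028 0.0166 0.1445] [0.6  0.01 0.12] [0.628 0.057 0.155]
side [296 177  10   5  36] [300.8 179.3] [0.6316 0.0202 0.1251] [0.622 0.014 0.12 ] [0.643 0.026 0.132]
side [304 184  12  12  62] [309.3 189. ] [ 0.6285 -0.0155  0.1255] [ 0.622 -0.032  0.121] [0.638 0.004 0.13 ]
side [313 192  18  11  74] [321.6 196.8] [ 0.6318 -0.0514  0.1296] [ 0.612 -0.056  0.12 ] [ 0.656 -0.046  0.142]
side [   0  287   87  120 4985] [ 47.7 351.2] [ 0.065  -0.0792  0.1758] [-0.033 -0.106  0.12 ] [0.125 0.03  0.22 ]
side [517 378  43  23 339] [530.9 390.7] [ 0.6098 -0.5461  0.152 ] [ 0.607 -0.571  0.12 ] [ 0.619 -0.537  0.192]
side 312 262 [ 0.567 -0.111  0.005]
side 241 200 [0.531 0.119 0.032]
side 202 145 [0.498 0.22  0.156]
scene [290 104   8  16  49] [293.6 111.6] [0.1233 0.0158 0.1463] [0.12  0.004 0.121] [0.129 0.026 0.17 ]
scene 225 238 [ 0.528 -0.126  0.001]
scene 315 228 [0.491 0.098 0.022]
scene 371 190 [0.491 0.216 0.155]
```

View pics/crop1.png

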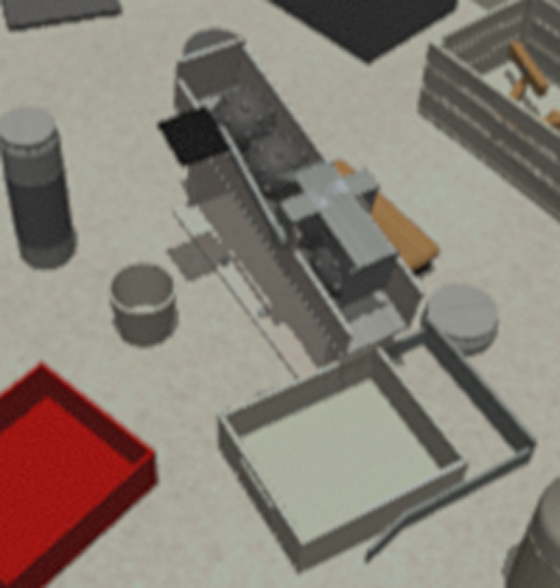

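View pics/crop2.png

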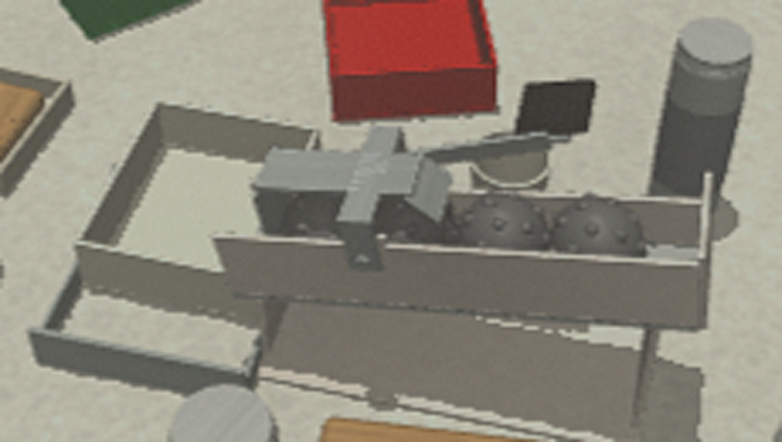

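The crops confirm it: the white tray (side crop (340,450)) is in the bay with its steel guides and stop plate, and its front end is pulled out. The pad is at side crop (194,137). The cup stands below and in front of the pad, and the can is at the high end.

```bash
python3 - <<'E'
from h import *
a=np.load("side0.npz");b=np.load("scene0.npz")
def S(u,v,z): return ray(190+u/2.8,100+v/2.8,z,a["K"],a["T"])
def C(u,v,z): return ray(165+u/3.4,180+v/3.4,z,b["K"],b["T"])
print("pad",S(194,137,.172),C(556,108,.172))
def tri(p,q):
    o1,o2=a["T"][:3,3],b["T"][:3,3]; d1=p-o1;d2=q-o2
    s=np.linalg.lstsq(np.c_[d1,-d2],o2-o1,rcond=None)[0]; return (o1+s[0]*d1+o2+s[1]*d2)/2, np.linalg.norm(o1+s[0]*d1-o2-s[1]*d2)
print("pad tri",tri(S(194,137,.172),C(556,108,.172)))
def pr(n,*L):
    print(n,[x.round(4)[:2].tolist() for x in L], [round(float(np.linalg.norm((L[i+1]-L[i])[:2])),4) for i in range(len(L)-1)], [round(float(np.degrees(np.arctan2(*(L[i+1]-L[i])[1::-1]))),2) for i in range(len(L)-1)])
pr("tray side",S(375,348,.048),S(220,418,.048),S(300,548,.048),S(465,463,.048))
pr("tray scene rim",C(162,103,.048),C(318,130,.048),C(78,245,.048))
pr("stop S",S(428,328,.034),S(534,443,.034)); pr("stop C",C(33,330,.034),C(256,372,.034))
pr("lane back top C",C(215,237,.099),C(703,262,.148))
pr("base front S",S(175,210,.005),S(300,378,.005))
pr("hinge brackets S",S(285,205,.15),S(380,178,.15))
pr("cup",S(143,283,.055),C(510,170,.055)); pr("can",S(27,125,.155),C(716,38,.155))
E
```

```text
pad [0.58618616 0.11530124 0.172     ] [0.59264777 0.11994631 0.172     ]
pad tri (array([0.58875657, 0.11976544, 0.16797839]), np.float64(0.001213692601147816))
tray side [[0.635, -0.0682], [0.4911, -0.0478], [0.4696, -0.173], [0.6161, -0.1928]] [0.1454, 0.1271, 0.1478] [171.91, -99.72, -7.7]
tray scene rim [[0.4797, -0.1637], [0.4971, -0.0432], [0.6241, -0.1875]] [0.1217, 0.1923] [81.81, -48.64]
stop S [[0.6943, -0.0717], [0.6811, -0.2073]] [0.1362] [-95.57]
stop C [[0.686, -0.202], [0.7035, -0.0537]] [0.1493] [83.28]
lane back top C [[0.6524, -0.0842], [0.6859, 0.2041]] [0.2902] [83.38]
base front S [[0.6186, 0.1956], [0.5881, -0.0318]] [0.2295] [-97.65]
hinge brackets S [[0.6115, 0.0284], [0.6926, 0.0068]] [0.084] [-14.89]
cup [[0.5187, 0.0989], [0.5311, 0.0976]] [0.0125] [-6.19]
can [[0.4942, 0.225], [0.4942, 0.2263]] [0.0014] [88.89]
```

```bash
cat >> h.py <<'E'
YAW=-0.117; O=np.array([.643,.009])
ex=np.array([np.cos(YAW),np.sin(YAW)]); ey=np.array([-ex[1],ex[0]])
def W(x,y): return O+x*ex+y*ey
def D(p): q=np.array(p)[:2]-O; return np.array([q@ex,q@ey])
def go(x,y,tipz):
    """tool-axis units to put closed fingertips at dispenser (x,y), height tipz, tool x=-ex,y=ey"""
    s=robot.observe(); R=np.array(s["orientation"]); t=np.array([*W(x,y),tipz+.173])
    Rd=np.array([[-ex[0],ey[0],0],[-ex[1],ey[1],0],[0,0,-1]])
    print("t",s["time_s"],"disp",D(s["ee_pos"]).round(4),"tipz",round(s["ee_pos"][2]-.173,4),"F",s["wrist_force"].round(2))
    print("delta units now-axes",(R.T@(t-s["ee_pos"])/.06).round(2),"goal-axes",(Rd.T@(t-s["ee_pos"])/.06).round(2),"rot",(cv2.Rodrigues(R.T@Rd)[0].ravel()/.12).round(2))
E
python3 - <<'E'
from h import *
a=np.load("side0.npz")
for n in("side","scene"):
    s=np.load(n+"0.npz"); im=s["im"].astype(int); P=cloud(s["d"],s["K"],s["T"])
    m=(im[...,2]>70)&(im[...,1]<40)&(P[...,2]<.08)&(P[...,0]>.25)&(P[...,0]<.6)
    p=P[m]; print("red",n,np.percentile(p,1,0).round(3),np.percentile(p,99,0).round(3), D(p[p[:,1].argmin()]))
    g=(im[...,1]>60)&(im[...,2]<40)&(im[...,0]<60)&(P[...,2]<.08)&(P[...,0]>.2)
    p=P[g]; print("green",np.percentile(p,1,0).round(3),np.percentile(p,99,0).round(3))
go(-.19,-.136,.232); go(-.19,-.136,.02)
E
```

```text
red side [ 0.269 -0.065  0.002] [0.423 0.076 0.05 ] [-0.33990339 -0.11928451]
green [ 0.204 -0.305  0.002] [ 0.34  -0.175  0.05 ]Traceback (most recent call last):
  File "<stdin>", line 6, in <module>
    return _quantile_unchecked(
        a, q, axis, out, overwrite_input, method, keepdims, weights)
    return _ureduce(a,
                    func=_quantile_ureduce_func,
    ...<5 lines>...
                    overwrite_input=overwrite_input,
                    method=method)
    r = func(a, **kwargs)
    result = _quantile(arr,
                       quantiles=q,
    ...<2 lines>...
                       out=out,
                       weights=wgt)
    slices_having_nans = np.isnan(arr[-1, ...])
                                  ~~~^^^^^^^^^
IndexError: index -1 is out of bounds for axis 0 with size 0
```

```bash
python3 - <<'E'
from h import *
go(-.19,-.136,.232)
E
```

```text
t 0.1 disp [-0.5023  0.5773] tipz 0.231 F [-0.59  0.23  0.13]
delta units now-axes [-7.48e+00 -1.06e+01 -1.00e-02] goal-axes [ -5.2  -11.89  -0.02] rot [-0.01 -0.   -1.68]
```

Emit:
step_arm:
  commands:
    - {"translation": [0,0,0],"angular": [0,0,-0.84],"jaw": 0}
    - {"translation": [0,0,0],"angular": [0,0,-0.84],"jaw": 0}
    - {"translation": [-0.37,-0.85,0],"angular": [0,0,0],"jaw": 0}
    - {"translation": [-0.37,-0.85,0],"angular": [0,0,0],"jaw": 0}
    - {"translation": [-0.37,-0.85,0],"angular": [0,0,0],"jaw": 0}
    - {"translation": [-0.37,-0.85,0],"angular": [0,0,0],"jaw": 0}
    - {"translation": [-0.37,-0.85,0],"angular": [0,0,0],"jaw": 0}
    - {"translation": [-0.37,-0.85,0],"angular": [0,0,0],"jaw": 0}

```text
time_s: 1.1
ee_pos: [0.3081, 0.3198, 0.4045]
orientation: [[-0.993, 0.116, 0.0], [0.116, 0.993, -0.0], [-0.0, -0.0, -1.0]]
wrist_force: [0.3, 0.4, 1.3]
width: 0.0
gripper_force: 0.0
```

Emit:
step_arm:
  commands:
    - {"translation": [-0.37,-0.85,0],"angular": [0,0,0],"jaw": 0}
    - {"translation": [-0.37,-0.85,0],"angular": [0,0,0],"jaw": 0}
    - {"translation": [-0.37,-0.85,0],"angular": [0,0,0],"jaw": 0}
    - {"translation": [-0.37,-0.85,0],"angular": [0,0,0],"jaw": 0}
    - {"translation": [-0.37,-0.85,0],"angular": [0,0,0],"jaw": 0}
    - {"translation": [-0.37,-0.85,0],"angular": [0,0,0],"jaw": 0}
    - {"translation": [-0.37,-0.85,0],"angular": [0,0,0],"jaw": 0}
    - {"translation": [0,0,0],"angular": [0,0,0],"jaw": 0}

```text
time_s: 2.1
ee_pos: [0.421, -0.0541, 0.4041]
orientation: [[-0.993, 0.122, -0.001], [0.122, 0.993, -0.0], [0.001, -0.0, -1.0]]
wrist_force: [-0.4, -0.0, 0.0]
width: -0.0003
gripper_force: 0.0
```

```bash
python3 - <<'E'
from h import *
im,d,K,T=cap("wrist"); cv2.imwrite("pics/w1.png",im); np.savez("w1.npz",im=im,d=d,K=K,T=T)
go(-.19,-.136,.02)
E
```

```text
t 2.15 disp [-0.2135 -0.0871] tipz 0.2312 F [-0.12  0.82 -0.83]
delta units now-axes [-0.4  -0.81  3.52] goal-axes [-0.39 -0.82  3.52] rot [ 0.   -0.01 -0.03]
```

View pics/w1.png

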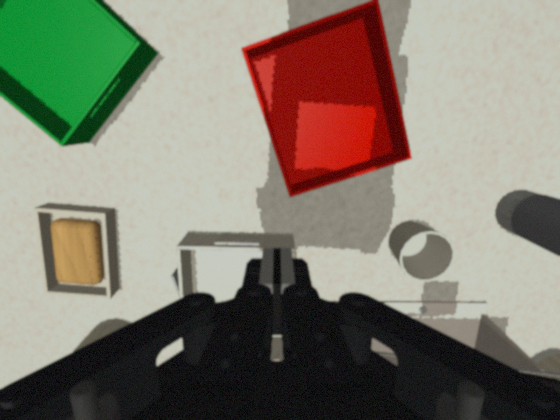

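The wrist view shows the tray's front wall from (181,233) to (296,235). The red and green trays are well clear.

```bash
python3 - <<'E'
from h import *
s=np.load("w1.npz")
for u,v in((181,233),(238,234),(296,235)): print(D(ray(u,v,.048,s["K"],s["T"])).round(4), D(cloud(s["d"],s["K"],s["T"])[v+3,u]).round(4))
E
```

```text
[-0.1615 -0.1913] [-0.1402 -0.2067]
[-0.1601 -0.1299] [-0.1451 -0.134 ]
[-0.1588 -0.0673] [-0.1367 -0.0643]
```

Emit:
step_arm:
  commands:
    - {"translation": [-0.4,-0.8,0],"angular": [0,0,0],"jaw": 0}
    - {"translation": [0,0,0],"angular": [0,0,0],"jaw": 0}

```text
time_s: 2.4
ee_pos: [0.4393, -0.1024, 0.4043]
orientation: [[-0.993, 0.118, -0.001], [0.118, 0.993, 0.0], [0.001, -0.0, -1.0]]
wrist_force: [-0.6, -0.0, -0.5]
width: 0.0001
gripper_force: 0.0
```

Emit:
step_arm:
  commands:
    - {"translation": [0.15,0,0.9],"angular": [0,0,0],"jaw": 0}
    - {"translation": [0,0,0.9],"angular": [0,0,0],"jaw": 0}
    - {"translation": [0,0,0.9],"angular": [0,0,0],"jaw": 0}
    - {"translation": [0,0,0.8],"angular": [0,0,0],"jaw": 0}
    - {"translation": [0,0,0],"angular": [0,0,0],"jaw": 0}

```text
time_s: 3.02
ee_pos: [0.4289, -0.099, 0.1921]
orientation: [[-0.993, 0.115, -0.005], [0.115, 0.993, 0.002], [0.006, 0.001, -1.0]]
wrist_force: [-0.1, -0.3, 0.6]
width: 0.0001
gripper_force: 0.0
```

```bash
python3 - <<'E'
from h import *
go(-.094,-.136,.02)
im,d,K,T=cap("side"); cv2.imwrite("pics/s2.png",cv2.convertScaleAbs(cv2.resize(im[180:330,190:390],None,fx=3,fy=3,interpolation=cv2.INTER_CUBIC),alpha=1.5))
E
```

```text
t 3.025 disp [-0.2    -0.1323] tipz 0.0191 F [-0.14 -0.3   0.55]
delta units now-axes [-1.77 -0.06 -0.02] goal-axes [-1.77 -0.06 -0.01] rot [ 0.01 -0.05  0.01]
```

View pics/s2.png

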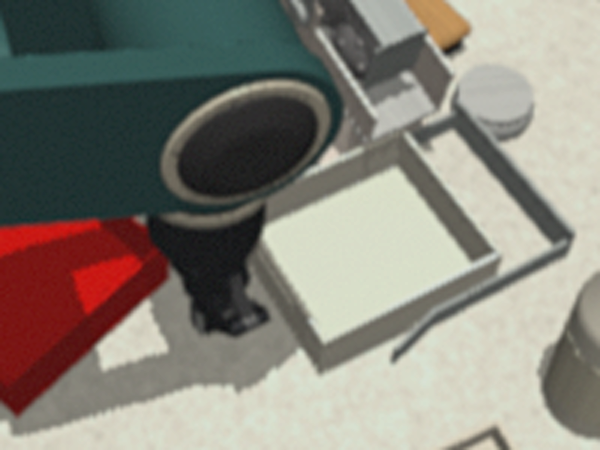

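The side view shows the fingers at (228,315), just in front of the tray's front wall, with nothing between them.

Emit:
step_arm:
  commands:
    - {"translation": [-0.2,-0.03,0],"angular": [0,0,0],"jaw": 0}
    - {"translation": [-0.2,-0.03,0],"angular": [0,0,0],"jaw": 0}
    - {"translation": [-0.2,0,0],"angular": [0,0,0],"jaw": 0}
    - {"translation": [-0.2,0,0],"angular": [0,0,0],"jaw": 0}
    - {"translation": [-0.2,0,0],"angular": [0,0,0],"jaw": 0}
    - {"translation": [-0.2,0,0],"angular": [0,0,0],"jaw": 0}
    - {"translation": [-0.15,0,0],"angular": [0,0,0],"jaw": 0}

```text
time_s: 3.95
ee_pos: [0.5107, -0.1138, 0.1946]
orientation: [[-0.993, 0.117, -0.0], [0.117, 0.993, 0.0], [0.0, 0.0, -1.0]]
wrist_force: [-1.8, -0.2, 1.7]
width: -0.0002
gripper_force: 1.1
```

Emit:
step_arm:
  commands:
    - {"translation": [-0.1,0,0],"angular": [0,0,0],"jaw": 0}
    - {"translation": [-0.1,0,0],"angular": [0,0,0],"jaw": 0}

```text
time_s: 4.2
ee_pos: [0.5222, -0.1151, 0.1946]
orientation: [[-0.993, 0.117, -0.0], [0.117, 0.993, 0.0], [0.0, 0.0, -1.0]]
wrist_force: [-1.2, 0.3, -0.4]
width: -0.0
gripper_force: 0.5
```

Emit:
step_arm:
  commands:
    - {"translation": [-0.07,0,0],"angular": [0,0,0],"jaw": 0}

```text
time_s: 4.32
ee_pos: [0.5263, -0.1156, 0.1946]
orientation: [[-0.993, 0.117, -0.0], [0.117, 0.993, 0.0], [0.0, 0.0, -1.0]]
wrist_force: [-1.5, 0.1, -0.7]
width: 0.0002
gripper_force: 0.5
```

Emit:
step_arm:
  commands:
    - {"translation": [-0.05,0,0],"angular": [0,0,0],"jaw": 0}

```text
time_s: 4.45
ee_pos: [0.5292, -0.1159, 0.1947]
orientation: [[-0.993, 0.117, -0.0], [0.117, 0.993, 0.0], [0.0, 0.0, -1.0]]
wrist_force: [-0.7, 0.6, 0.3]
width: 0.0
gripper_force: 0.4
```

Emit:
step_arm:
  commands:
    - {"translation": [-0.05,0,0],"angular": [0,0,0],"jaw": 0}

```text
time_s: 4.58
ee_pos: [0.5313, -0.1161, 0.1946]
orientation: [[-0.993, 0.117, -0.005], [0.117, 0.993, 0.001], [0.005, 0.0, -1.0]]
wrist_force: [-36.9, 8.1, 23.4]
width: 0.0003
gripper_force: 18.7
```

Emit:
step_arm:
  commands:
    - {"translation": [-0.05,0,0],"angular": [0,0,0],"jaw": 0}

```text
time_s: 4.7
ee_pos: [0.5327, -0.1162, 0.1946]
orientation: [[-0.993, 0.117, -0.012], [0.117, 0.993, 0.002], [0.012, 0.001, -1.0]]
wrist_force: [-72.7, 12.1, 48.2]
width: 0.0002
gripper_force: 36.6
```

Emit:
step_arm:
  commands:
    - {"translation": [-0.05,0,0],"angular": [0,0,0],"jaw": 0}

```text
time_s: 4.82
ee_pos: [0.5341, -0.1163, 0.1945]
orientation: [[-0.993, 0.117, -0.02], [0.117, 0.993, 0.003], [0.02, 0.001, -1.0]]
wrist_force: [-105.9, 15.7, 70.7]
width: 0.0
gripper_force: 54.0
```

That was my mistake: I batched the pushes without reading the force in between. The stop was reached at the first one (37 N), and the last reading totals about 128 N, which is over the 120 N limit. I'm backing off now and will check the tray.

Emit:
step_arm:
  commands:
    - {"translation": [0.2,0,0],"angular": [0,0,0],"jaw": 0}
    - {"translation": [0.4,0,0],"angular": [0,0,0],"jaw": 0}
    - {"translation": [0,0,-0.7],"angular": [0,0,0],"jaw": 0}
    - {"translation": [0,0,-0.9],"angular": [0,0,0],"jaw": 0}
    - {"translation": [0,0,-0.9],"angular": [0,0,0],"jaw": 0}
    - {"translation": [0,0,0],"angular": [0,0,0],"jaw": 0}

```text
time_s: 5.58
ee_pos: [0.5026, -0.1129, 0.3495]
orientation: [[-0.993, 0.117, 0.007], [0.117, 0.993, -0.002], [-0.007, -0.001, -1.0]]
wrist_force: [-1.4, 0.2, -0.7]
width: -0.0003
gripper_force: 0.0
```

```bash
python3 - <<'E'
from h import *
go(-.068,.108,.20)
A,d,K,T=cap("scene"); np.savez("scene3.npz",im=A,d=d,K=K,T=T)
cv2.imwrite("pics/c3.png",cv2.resize(A[180:310,165:395],None,fx=3.4,fy=3.4,interpolation=cv2.INTER_CUBIC))
E
```

```text
t 5.575 disp [-0.1252 -0.1374] tipz 0.1765 F [-1.44  0.25 -0.7 ]
delta units now-axes [-0.96  4.09 -0.39] goal-axes [-0.95  4.09 -0.39] rot [-0.01  0.06 -0.  ]
```

View pics/c3.png

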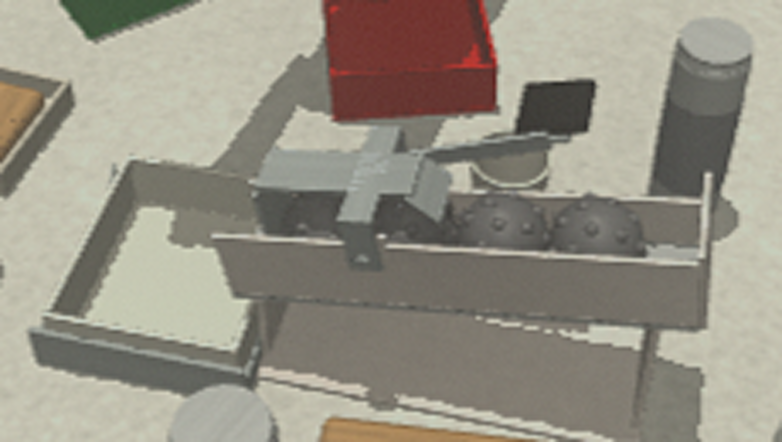

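The scene view shows the tray flush against the stop plate (rear wall at (150,340)), with all four balls still in the lane. Next is the pad.

Emit:
step_arm:
  commands:
    - {"translation": [0,0,-0.6],"angular": [0,0.06,0],"jaw": 0}
    - {"translation": [-0.15,0.68,0],"angular": [0,0,0],"jaw": 0}
    - {"translation": [-0.16,0.68,0],"angular": [0,0,0],"jaw": 0}
    - {"translation": [-0.16,0.68,0],"angular": [0,0,0],"jaw": 0}
    - {"translation": [-0.16,0.68,0],"angular": [0,0,0],"jaw": 0}
    - {"translation": [-0.16,0.68,0],"angular": [0,0,0],"jaw": 0}
    - {"translation": [-0.16,0.68,0],"angular": [0,0,0],"jaw": 0}
    - {"translation": [0,0,0],"angular": [0,0,0],"jaw": 0}

```text
time_s: 6.62
ee_pos: [0.5879, 0.1258, 0.3782]
orientation: [[-0.993, 0.114, -0.01], [0.114, 0.993, 0.001], [0.01, -0.0, -1.0]]
wrist_force: [-1.0, 0.1, -0.5]
width: 0.0001
gripper_force: 0.0
```

```bash
python3 - <<'E'
from h import *
go(-.068,.108,.185)
im,d,K,T=cap("side"); cv2.imwrite("pics/s4.png",cv2.convertScaleAbs(cv2.resize(im[90:290,170:390],None,fx=3,fy=3,interpolation=cv2.INTER_CUBIC),alpha=1.5))
E
```

```text
t 6.625 disp [-0.0683  0.1096] tipz 0.2052 F [-0.96  0.14 -0.54]
delta units now-axes [-0.01 -0.03  0.34] goal-axes [-0.01 -0.03  0.34] rot [-0.   -0.08  0.02]
```

View pics/s4.png

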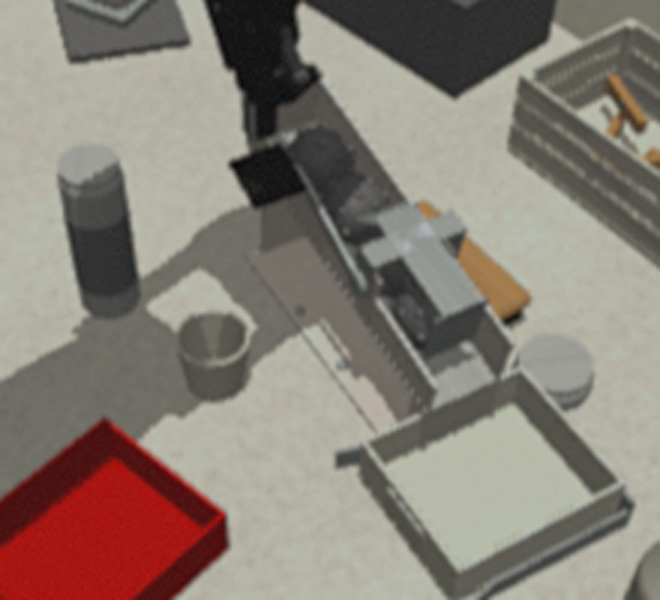

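The side view shows the fingertips at (262,135), above the pad's back edge, about 30 mm up as planned. The tray is home in the bay. I'll press down now and read the force after each call.

Emit:
step_arm:
  commands:
    - {"translation": [0,0,0.3],"angular": [0,0,0],"jaw": 0}
    - {"translation": [0,0,0.3],"angular": [0,0,0],"jaw": 0}
    - {"translation": [0,0,0.25],"angular": [0,0,0],"jaw": 0}

```text
time_s: 7.05
ee_pos: [0.5869, 0.1232, 0.3278]
orientation: [[-0.993, 0.118, -0.007], [0.118, 0.993, 0.001], [0.008, 0.0, -1.0]]
wrist_force: [1.0, 3.7, 5.3]
width: 0.0004
gripper_force: 2.4
```

Contact is about 5 N, as described. I'll carry on down.

Emit:
step_arm:
  commands:
    - {"translation": [0,0,0.2],"angular": [0,0,0],"jaw": 0}
    - {"translation": [0,0,0.2],"angular": [0,0,0],"jaw": 0}

```text
time_s: 7.3
ee_pos: [0.5869, 0.1239, 0.3051]
orientation: [[-0.993, 0.117, -0.006], [0.117, 0.993, 0.002], [0.006, 0.001, -1.0]]
wrist_force: [1.0, 8.4, 7.3]
width: -0.0001
gripper_force: 4.0
```

Emit:
step_arm:
  commands:
    - {"translation": [0,0,0.1],"angular": [0,0,0],"jaw": 0}

```text
time_s: 7.42
ee_pos: [0.5869, 0.124, 0.2989]
orientation: [[-0.993, 0.117, -0.006], [0.117, 0.993, 0.002], [0.007, 0.001, -1.0]]
wrist_force: [0.9, 5.9, 7.6]
width: -0.0002
gripper_force: 4.0
```

Emit:
step_arm:
  commands:
    - {"translation": [0,0,0.08],"angular": [0,0,0],"jaw": 0}

```text
time_s: 7.55
ee_pos: [0.5869, 0.124, 0.2944]
orientation: [[-0.993, 0.117, -0.006], [0.117, 0.993, 0.002], [0.006, 0.001, -1.0]]
wrist_force: [0.3, 5.0, 7.3]
width: 0.0001
gripper_force: 4.0
```

Emit:
step_arm:
  commands:
    - {"translation": [0,0,0.05],"angular": [0,0,0],"jaw": 0}

```text
time_s: 7.68
ee_pos: [0.5869, 0.1239, 0.2915]
orientation: [[-0.993, 0.117, -0.006], [0.117, 0.993, 0.002], [0.006, 0.001, -1.0]]
wrist_force: [0.5, 4.6, 7.4]
width: 0.0002
gripper_force: 3.9
```

Emit:
step_arm:
  commands:
    - {"translation": [0,0,0.04],"angular": [0,0,0],"jaw": 0}

```text
time_s: 7.8
ee_pos: [0.587, 0.1238, 0.2902]
orientation: [[-0.993, 0.117, -0.005], [0.117, 0.993, 0.002], [0.005, 0.001, -1.0]]
wrist_force: [-6.9, 3.4, 26.3]
width: 0.0
gripper_force: 12.8
```

The force stepped up to 26 N, so the pad is on its stop. I'll hold for the balls to roll out and then look.

Emit:
step_arm:
  commands:
    - {"translation": [0,0,0],"angular": [0,0,0],"jaw": 0}
    - {"translation": [0,0,0],"angular": [0,0,0],"jaw": 0}
    - {"translation": [0,0,0],"angular": [0,0,0],"jaw": 0}
    - {"translation": [0,0,0],"angular": [0,0,0],"jaw": 0}
    - {"translation": [0,0,0],"angular": [0,0,0],"jaw": 0}
    - {"translation": [0,0,0],"angular": [0,0,0],"jaw": 0}
    - {"translation": [0,0,0],"angular": [0,0,0],"jaw": 0}
    - {"translation": [0,0,0],"angular": [0,0,0],"jaw": 0}

```text
time_s: 8.8
ee_pos: [0.5869, 0.1239, 0.2905]
orientation: [[-0.993, 0.117, -0.005], [0.117, 0.993, 0.002], [0.005, 0.001, -1.0]]
wrist_force: [-4.5, 2.7, 16.9]
width: -0.0
gripper_force: 8.5
```

Emit:
step_arm:
  commands:
    - {"translation": [0,0,0],"angular": [0,0,0],"jaw": 0}
    - {"translation": [0,0,0],"angular": [0,0,0],"jaw": 0}
    - {"translation": [0,0,0],"angular": [0,0,0],"jaw": 0}
    - {"translation": [0,0,0],"angular": [0,0,0],"jaw": 0}
    - {"translation": [0,0,0],"angular": [0,0,0],"jaw": 0}
    - {"translation": [0,0,0],"angular": [0,0,0],"jaw": 0}
    - {"translation": [0,0,0],"angular": [0,0,0],"jaw": 0}
    - {"translation": [0,0,0],"angular": [0,0,0],"jaw": 0}

```text
time_s: 9.8
ee_pos: [0.5869, 0.1239, 0.2905]
orientation: [[-0.993, 0.117, -0.005], [0.117, 0.993, 0.002], [0.005, 0.001, -1.0]]
wrist_force: [-4.0, 3.1, 16.7]
width: -0.0005
gripper_force: 8.5
```

```bash
python3 - <<'E'
from h import *
a=cap("side")[0][90:290,170:390]; b=cap("scene")[0][170:310,165:395]
f=lambda i:cv2.resize(i,(390,int(i.shape[0]*390/i.shape[1])),interpolation=cv2.INTER_CUBIC)
A,B=f(a),f(b); o=np.zeros((max(len(A),len(B)),780,3),np.uint8); o[:len(A),:390]=cv2.convertScaleAbs(A,alpha=1.5); o[:len(B),390:]=B
cv2.imwrite("pics/p5.png",o); go(-.068,.108,.21)
E
```

```text
t 9.9 disp [-0.0691  0.1075] tipz 0.1175 F [-4.63  4.14 16.51]
delta units now-axes [-0.01  0.01 -1.54] goal-axes [-0.02  0.01 -1.54] rot [ 0.01 -0.04 -0.  ]
```

View pics/p5.png

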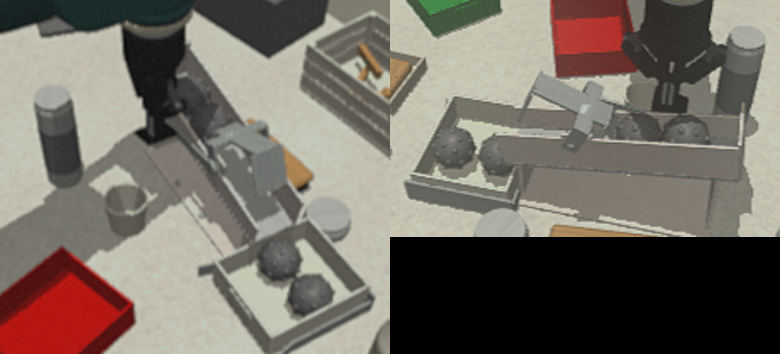

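Two balls are in the tray, at (280,260) and (310,295) in the left picture. The other two are held in the lane, at (635,130) and (687,135) in the right picture. I'll lift straight up.

Emit:
step_arm:
  commands:
    - {"translation": [0,0,-0.4],"angular": [0,0,0],"jaw": 0}
    - {"translation": [0,0,-0.6],"angular": [0,0,0],"jaw": 0}
    - {"translation": [0,0,-0.6],"angular": [0,0,0],"jaw": 0}
    - {"translation": [0,0,-0.8],"angular": [0,0,0],"jaw": 0}
    - {"translation": [0.3,0,-0.8],"angular": [0,0,0],"jaw": 0}
    - {"translation": [0.7,0,0],"angular": [0,0,0],"jaw": 0}
    - {"translation": [0.7,0,0],"angular": [0,0,0],"jaw": 0}
    - {"translation": [0,0,0],"angular": [0,0,0],"jaw": 0}

```text
time_s: 10.9
ee_pos: [0.4851, 0.1355, 0.4821]
orientation: [[-0.993, 0.116, -0.006], [0.116, 0.993, 0.001], [0.006, 0.0, -1.0]]
wrist_force: [0.4, -0.5, 0.2]
width: -0.0002
gripper_force: 0.0
```

Emit:
step_arm:
  commands:
    - {"translation": [0,0,0],"angular": [0,0,0],"jaw": 0}
    - {"translation": [0,0,0],"angular": [0,0,0],"jaw": 0}
    - {"translation": [0,0,0],"angular": [0,0,0],"jaw": 0}
    - {"translation": [0,0,0],"angular": [0,0,0],"jaw": 0}
    - {"translation": [0,0,0],"angular": [0,0,0],"jaw": 0}
    - {"translation": [0,0,0],"angular": [0,0,0],"jaw": 0}
    - {"translation": [0,0,0],"angular": [0,0,0],"jaw": 0}
    - {"translation": [0,0,0],"angular": [0,0,0],"jaw": 0}

```text
time_s: 11.9
ee_pos: [0.4869, 0.1355, 0.4818]
orientation: [[-0.993, 0.117, -0.007], [0.117, 0.993, 0.001], [0.007, 0.0, -1.0]]
wrist_force: [0.2, -0.4, 0.2]
width: 0.0003
gripper_force: 0.0
```

```bash
python3 - <<'E'
from h import *
a=cap("side")[0][90:290,170:390]; b=cap("scene")[0][170:310,165:395]
f=lambda i:cv2.resize(i,(390,int(i.shape[0]*390/i.shape[1])),interpolation=cv2.INTER_CUBIC)
A,B=f(a),f(b); o=np.zeros((max(len(A),len(B)),780,3),np.uint8); o[:len(A),:390]=cv2.convertScaleAbs(A,alpha=1.5); o[:len(B),390:]=B
cv2.imwrite("pics/p6.png",o); go(-.068,.108,.21)
E
```

```text
t 12.0 disp [-0.1698  0.1074] tipz 0.3089 F [-0.11  0.42 -0.67]
delta units now-axes [-1.71  0.01  1.64] goal-axes [-1.7   0.01  1.65] rot [-0.   -0.06 -0.  ]
```

View pics/p6.png

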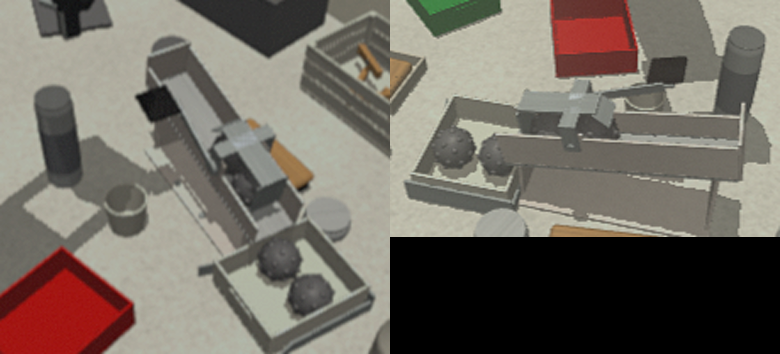

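The lever is back up (pad at (157,103) left). Balls 3 and 4 are behind the gate under the lever, the pair is in the tray, and the tray is home. I'm handing it in.

```bash
python3 -c "
from bench import robot
print(robot.finish_job())"
```

```text
the job is handed in; nothing more can be done
None
```

The job is handed in, but it may be failed on force: the tray is home, one pair of balls is in it, the next pair is held behind the gate and the lever is back up, but while seating the tray I pushed too hard against its stop and the wrist reading briefly reached about 128 N in total (about 107 N horizontal), over the 120 N limit.

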